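# Fit the wire beater to the kitchen machine and hold it down

## Task

Take the wire beater out of its wooden rest, turn it until its splined foot meshes with the drive socket on top of the kitchen machine, and slide it fully home, its white collar down on the hub against the spring catch. The catch pushes the beater up again if you let go, so finish while still gripping the beater upright and pressing it home. Leave the paddle, the dough hook and the other things on the counter where they are.

Things in the scene. Friction and masses are not known exactly. Their poses are not given: they have to be found in the camera images.
- beater: Wire beater, loose, 0.1 to 0.2 kg, 142 mm tall, standing in one of three alike rests. Origin: lower tip of its foot; z up its axis to the wire head. Foot, z 0 to 22 mm: a cross of four keys along its +-x and +-y, 5 mm wide, reaching 12 mm from the axis (lowest 4 mm: 3.2 mm wide, 10 mm out). Any quarter turn of it is equivalent.
- beater_grip (a point): Centre of the beater's head, 100 mm above its tip, axes as the beater's. The head is a cage of four flat steel strips 8 mm wide in its +-x and +-y directions, straight and upright from 20 mm below to 22 mm above this point, outer faces 25 mm from the axis: pinch two facing ones from above, along its x or its y, 50 mm across. The cage closes at the top 42 mm above this point.
- beater_collar (a point): Centre of the underside of the beater's white collar, 22 mm above its tip; collar 38 mm across, 6 mm thick, with a 10 mm round stem above it. When home this point lies on the drive mouth.
- machine: Motor base of a kitchen machine, fixed, a cream box 190 (x) x 170 (y) mm, 76 mm high, with the drive hub upright at the middle of its top. Origin: centre of its underside on the counter, z up.
- drive_mouth (a point): Mouth of the drive socket, centre of the top face of the grey metal hub (44 mm across, 104 mm above the counter), z up. A cross pocket, four slots along this frame's +-x and +-y, 7.2 mm wide, reaching 13.4 mm from the axis, over 22 mm deep, no chamfer. The hub may stand at any angle; friction of 0.4 N m keeps it there. A foot turned over 5 degrees off the slots rests on top.
- catch (a joint): Spring catch, a steel pin in the middle of the pocket: 0 when up (its top 15 mm below the mouth), grows as it is pushed down, 0.007 m when the beater is home, stop at 0.009. It pushes up with 4 N at 0 and about 9 N at home.
- paddle: The flat paddle, loose: the same foot and collar under an aluminium frame 60 x 10 mm in plan, 139 mm tall. Stands in another of the rests. Origin: tip of its foot, z up. Leave it.
- hook: The dough hook, loose: the same foot and collar under a curled round steel bar, about 138 mm tall, 50 mm across. Stands in another of the rests. Origin: tip of its foot, z up. Leave it.
- rest_beater: Wooden rest of the beater, fixed: a square block 72 x 72 mm, 30 mm high, with a 31 mm square hole, in which the foot hangs with the collar on the rim. Origin: centre of its underside on the counter.
- jar: Small amber glass jar with a steel cap, loose, 44 mm across, 58 mm high, standing between the rests. Origin: centre of its underside. Leave it.
- mug: White mug, loose, 80 mm across, 90 mm high. Origin: centre of its underside. Leave it.
- mill: Turned dark wood pepper mill, loose, 54 mm across, 175 mm high. Origin: centre of its underside. Leave it.
- oil: Green glass oil bottle, loose, 60 mm across, 200 mm high. Origin: centre of its underside. Leave it.
- bowl: Small blue bowl, loose, 130 mm across, 50 mm high. Origin: centre of its underside. Leave it.
Things that resemble listed ones, but are neither listed nor needed, are in the scene too. Leave any blue or yellow look-alike of the beater alone. What is shaped like the rest_beater but turquoise is not meant.

How it is judged:
On the way, in this order (a step that is already met when the one before it is completed fails the run):
1. the beater is lifted clear of its rest in the fingers (z of beater in the frame of rest_beater above 0.04 m and contact force between the fingers and beater above 1 N), for 0.2 s.
2. the splines mesh: the foot is in the slots of the drive socket (z of beater in the frame of drive_mouth below -0.008 m and horizontal distance between beater and drive_mouth below 0.004 m), for 0.1 s.
At the end, for the whole second after the job is handed in: The beater stands upright (within 0.1 rad) with its keys in the slots (within 4 mm and 0.16 rad), its collar within 2.5 mm of the hub's top, the catch pushed down more than 4.5 mm, still held in the fingers at its wire head and pressed down with more than 4 N, at rest (z of beater in the frame of drive_mouth below -0.0195 m and horizontal distance between beater and drive_mouth below 0.004 m and angle between beater's own z axis and vertical below 0.1 rad and (angle between the x axis of beater and the x axis of drive_mouth, either way round below 0.16 rad or angle between the x axis of beater and the y axis of drive_mouth, either way round below 0.16 rad) and value of joint catch above 0.0045 m and contact force between beater and machine above 4 N and contact force between the fingers and beater above 1 N and z of the grasp point in the frame of beater below 0.15 m and linear speed of beater below 0.02 m/s); the arm keeps its last pose, push and grip.
It fails at once if the paddle or the dough hook is moved (distance of any of paddle, hook from where it was at the start of the episode above 0.02 m).
It fails at once if a bystander on the counter is moved (distance of any of jar, mug, mill, oil, bowl from where it was at the start of the episode above 0.03 m).
It also fails if it takes over 40 s, if anything falls off the work surface, if the arm or the gripper's body presses on something with over 40 N, if the wrist force passes 120 N, or if a joint passes its speed limit or range.

## Robot

A 6-joint arm with a two-finger parallel gripper is mounted at the origin on the work surface. World frame = base frame: x ahead of the robot, y to its left, z up, the work surface at z = 0. Lengths are in m, angles in rad, forces in N, time in s.
With the tool pointing down it reaches from about 0.275 to 1 m from the base axis. Payload 8.4 kg.
Tool frame: the origin (TCP) lies at the very end of the fingers, on their centre line; the grasp point (between the pads) lies 19 mm behind it; z points along the fingers, y is the line along which they close (so a half turn about z gives the same grasp; the last joint's range is limited). The gripper opens to 85 mm and grips with 20 to 120 N. Pads are 22 mm wide; open, the fingers measure 114 mm over their backs; the gripper's body (76 mm by 85 mm) begins 54 mm behind the grasp point. The pads swing forward as they close: fully open they stand 13 mm farther back than shut.
Start: joints at [-1.238, 0.353, 1.633, -0, 1.155, -0.002], TCP at [0.205, -0.59, 0.231] pointing down, gripper open.
Joint ranges: [-2.63, 2.63], [-0.92, 2.1], [0.06, 2.66], [-1.3, 4.44], [0, 2.69], [-3.02, 3.02]. Speed limits (rad/s): [2.22, 2.22, 2.79, 3.14, 3.14, 3.14].

## Interface

Orientations are given as a 3x3 rotation matrix whose columns are the frame's x, y, z axes.
In Python, from workcell import read_state, capture, job_done gives the robot as it stands.
- The arm moves only by the tool send_rows, never from a script. Its argument "motion" is a list that holds one entry, the list of rows, each a list of 6 numbers: the shift along the tool's x, y, z scaled (see below), then the turn, a rotation vector about the tool's x, y, z scaled (see below). A call has 1 to 20 rows; each row is the pose to reach, as a shift and turn from the pose commanded when the call began, along the tool's axes at that moment; what a row does not reach only later rows make up. The controller multiplies each number of a shift by 20 cm and each number of a turn by 90 degrees. A row lasts 1/8 s, in which the tool goes at most 62.5 mm and 10.7 degrees, less where a joint would pass 70% of its speed; a pose out of reach is approached as far as the arm can. A call with a number of a shift or a turn outside -1 to 1 is refused whole. A call with a gripper value outside its range is refused whole. "claw" is the opening, from 0 (shut) to 1 (fully open), set as the call begins (left out, the last holds). The fingers move at their own pace and stop on an object; "newtons" is the grip in N (left out, the last holds). Time passes only in rows, so rows that repeat a pose let the fingers close. It gives the time, the measured TCP pose, the force, the opening and the grip force at its end, in the units of the state.
- read_state(): the state, without advancing time (a new reading comes with each control period).
- capture(name): name is "scene" or "top"; returns a dict with "pixels" (400x640x3 uint8, red, green, blue), "fx", "fy", "cx", "cy" (pixels), "origin" and "rotation" of the camera in the world. Camera axes: x right, y down, z forward; pixel columns grow to the right and rows downward; lengths in m; the calibration is good to about 2 mm. A picture is of the moment at which its call begins. There is no depth.
- job_done(): hands the job in; it is judged then, once.
The state is a dict: "time": time; "joint_positions": joint angles; "qvel": joint speeds; "tau": joint torques, N m; "tcp_pos": TCP position; "tcp_rot": TCP orientation; "ft_force": force on the tool from outside, world axes, zero at the start; "moment": the same for the moment, N m; "opening": opening from 0.0 (shut) to 1.0 (fully open); "grip_force": force on a finger pad.
Only numpy, scipy, OpenCV 4.12 (cv2) and the standard library are available. Lean on these libraries where they do the work, as an engineer would, in place of code of your own. Each camera call takes 0.05 s, during which the arm holds its last target. There are 200 camera calls.

## Working session

There is one attempt and no reset: what is moved stays moved. The work goes in short steps, Python scripts to look and compute and a tool call to move; the robot and the scene stay as the last step left them, time stands still between calls to the robot, and variables do not carry over. Pictures are saved under pics/ and viewed, at most 10 in all, crops included, and the job is handed in when it is done.

Besides the shell and the picture viewer there is one more tool, called after "Emit:" as name(argument=value, ...) on one line, values as JSON. send_rows: Moves the arm, as the interface text tells. Shifts and turns lie within -1 to 1; 1 stands for 20 cm of shift or 90 degrees of turn. Its arguments: {"type":"object","properties":{"motion":{"type":"array"},"claw":{"type":"number"},"newtons":{"type":"number"}},"required":["motion"]}

```bash
mkdir -p pics
cat > h.py <<'E'
import numpy as np, cv2, pickle
from workcell import read_state, capture, job_done
def snap(cam,name):
    d=capture(cam); pickle.dump(d,open(f'pics/{name}.pkl','wb'))
    cv2.imwrite(f'pics/{name}.png',d['pixels'][:,:,::-1]); return d
def load(n): return pickle.load(open(f'pics/{n}.pkl','rb'))
def ray(d,u,v):
    r=np.array(d['rotation'])@np.array([(u-d['cx'])/d['fx'],(v-d['cy'])/d['fy'],1]); return np.array(d['origin']),r/np.linalg.norm(r)
def at_z(d,u,v,z):
    o,r=ray(d,u,v); return o+r*(z-o[2])/r[2]
def tri(*obs):
    A=np.zeros((3,3));b=np.zeros(3)
    for d,u,v in obs:
        o,r=ray(d,u,v);P=np.eye(3)-np.outer(r,r);A+=P;b+=P@o
    x=np.linalg.solve(A,b); res=[np.linalg.norm((np.eye(3)-np.outer(r,r))@(x-o)) for o,r in [ray(*q) for q in obs]]
    return x,res
def proj(d,p):
    q=np.array(d['rotation']).T@(np.asarray(p)-d['origin']); return d['fx']*q[0]/q[2]+d['cx'],d['fy']*q[1]/q[2]+d['cy']
E
python3 - <<'E'
from h import *
for c in('scene','top'):
    d=snap(c,c+'0'); print(c,d['fx'],d['cx'],d['cy'],d['origin'],np.round(d['rotation'],3).tolist())
print(read_state())
E
```

```text
scene 415.7119656022406 317.21126933603233 193.33189581196206 [1.27936888 0.69575733 0.9846712 ] [[-0.693, 0.507, -0.512], [0.72, 0.469, -0.511], [-0.019, -0.723, -0.69]]
top 411.54479734014546 318.5026205895875 193.29562810319814 [0.42488872 0.04343295 1.09115848] [[-0.018, -0.987, 0.162], [-1.0, 0.014, -0.023], [0.02, -0.163, -0.986]]
{'time': 0.1, 'joint_positions': array([-1.23838674e+00,  3.53632411e-01,  1.63405725e+00, -3.30095650e-05,
        1.15522160e+00, -2.38339596e-03]), 'qvel': array([-0.00030406, -0.00158431, -0.00141651, -0.00068152, -0.00023141,
       -0.00026854]), 'tau': array([ 1.69874288e-04, -6.06356621e+01, -3.42820466e+01,  4.24077029e-05,
        4.14559938e-03, -1.16718650e-05]), 'tcp_pos': array([ 0.20521603, -0.5898861 ,  0.23060441]), 'tcp_rot': array([[ 9.44473960e-01,  3.28585953e-01, -4.58836434e-04],
       [ 3.28586272e-01, -9.44473151e-01,  1.23656898e-03],
       [-2.70394950e-05, -1.31867456e-03, -9.99999130e-01]]), 'ft_force': array([ 0.13782422, -0.47792327,  0.24152727]), 'moment': array([-0.04503601,  0.0291801 ,  0.01402254]), 'grip_force': 0.0, 'opening': 1.004310710573209}
```

View pics/scene0.png

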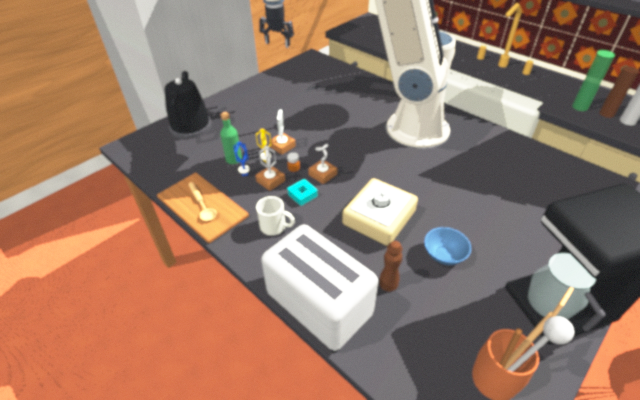

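View pics/top0.png

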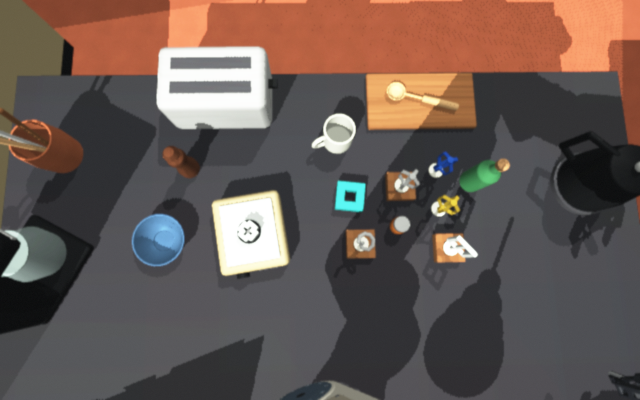

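The scene shows three rests. The steel wire beater is at about (268,165) in scene and (403,183) in top, next to the blue and yellow look-alikes. The hub is at (248,231) in top and (381,200) in scene. I'll zoom in on these.

```bash
cat > crop.py <<'E'
from h import *
def comp(out,items):
    t=[]
    for n,x,y,w,h in items:
        im=cv2.imread(f'pics/{n}.png')[y:y+h,x:x+w]; im=cv2.resize(im,(400,300),interpolation=cv2.INTER_CUBIC)
        for k in range(0,w,10): cv2.putText(im,str(x+k),(int(k*400/w),8),0,.3,(0,255,255),1); cv2.line(im,(int(k*400/w),10),(int(k*400/w),14),(0,255,255),1)
        for k in range(0,h,10): cv2.putText(im,str(y+k),(0,int(k*300/h)+4),0,.3,(0,255,255),1)
        t.append(im)
    cv2.imwrite(out,np.vstack([np.hstack(t[:2]),np.hstack(t[2:])]))
E
python3 -c "
from crop import *
comp('pics/c1.png',[('top0',375,160,60,45),('scene0',240,140,60,45),('top0',220,210,60,45),('scene0',350,180,60,45)])"
```

```text
(no output)
```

View pics/c1.png

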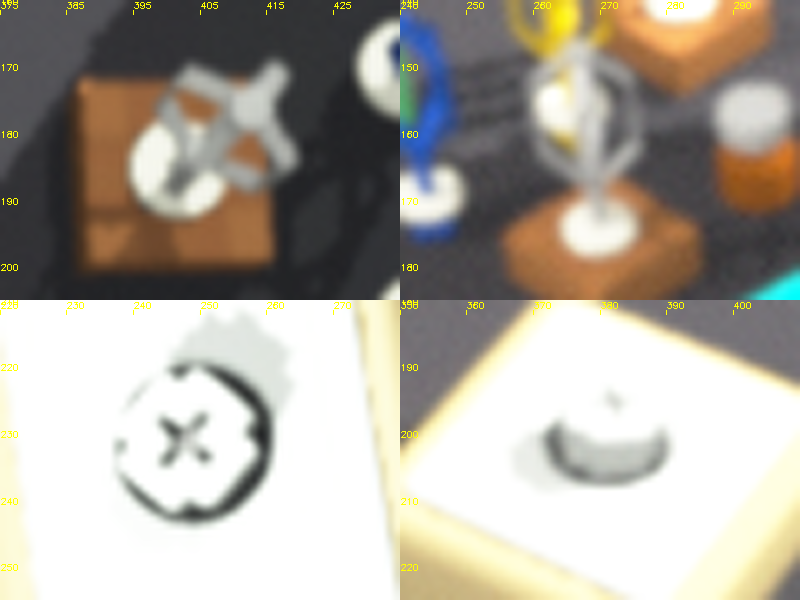

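```bash
cat > m.py <<'E'
from h import *
t,s=load('top0'),load('scene0')
for n,a,b in [('collar',(401.7,185.0),(269.7,174.0)),('headtop',(412.8,176),(267,146.8)),('hub',(248.2,231),(381.8,197.5))]:
    x,r=tri((t,*a),(s,*b)); print(n,np.round(x,4),np.round(r,4))
print('collar@.036',at_z(t,401.7,185,.036),at_z(s,269.7,174,.036))
print('head@.150',at_z(t,412.8,176,.15),at_z(s,267,146.8,.15))
print('hub@.104',at_z(t,248.2,231,.104))
# hub cross angle: rectify
c=at_z(t,248.2,231,.104)
g=t['pixels'].astype(np.float32).mean(2)
R=np.arange(-.03,.03,.0002)
pts=np.array([[proj(t,[c[0]+x,c[1]+y,.104]) for y in R] for x in R],np.float32)
im=cv2.remap(g,pts[...,0],pts[...,1],cv2.INTER_CUBIC)
X,Y=np.meshgrid(R,R,indexing='ij')
best=[]
for dx in np.arange(-.006,.0061,.001):
  for dy in np.arange(-.006,.0061,.001):
    for a in np.arange(0,90,2.5):
      ca,sa=np.cos(np.radians(a)),np.sin(np.radians(a)); x=X-dx;y=Y-dy;u=x*ca+y*sa;v=-x*sa+y*ca
      m=((abs(u)<.0036)&(abs(v)<.0134))|((abs(v)<.0036)&(abs(u)<.0134)); ring=(np.hypot(u,v)<.018)&~m
      best.append((im[ring].mean()-im[m].mean(),a,dx,dy))
best.sort(reverse=True); print(c,*[np.round(b,4) for b in best[:6]],sep='\n')
E
python3 m.py
```

```text
collar [ 0.6168 -0.1989  0.0337] [0.0015 0.0015]
headtop [ 0.6155 -0.1978  0.1527] [0.0025 0.0025]
hub [0.4982 0.1929 0.0931] [0.0019 0.0019]
collar@.036 [ 0.6173787  -0.19958127  0.036     ] [ 0.61780687 -0.19522276  0.036     ]
head@.150 [ 0.61767026 -0.20056752  0.15      ] [ 0.61243233 -0.19800075  0.15      ]
hub@.104 [0.49853561 0.18976028 0.104     ]
[0.49853561 0.18976028 0.104     ]
[5.94244e+01 5.00000e+01 1.00000e-03 3.00000e-03]
[5.92583e+01 5.00000e+01 2.00000e-03 3.00000e-03]
[5.9193e+01 4.7500e+01 1.0000e-03 3.0000e-03]
[5.9037e+01 5.2500e+01 1.0000e-03 3.0000e-03]
[5.89835e+01 4.75000e+01 2.00000e-03 3.00000e-03]
[5.89396e+01 5.25000e+01 2.00000e-03 3.00000e-03]
```

```bash
cat > fit.py <<'E'
from h import *
from scipy.optimize import minimize
def strips(p,tip,yaw):   # sample quads of the cage: list of 3D polygons
    out=[]
    prof=[(.006,.062),(.015,.070),(.025,.080),(.025,.122),(.018,.134),(.009,.141),(0,.142)]
    for k in range(4):
        a=yaw+k*np.pi/2; e=np.array([np.cos(a),np.sin(a),0]); n=np.array([-e[1],e[0],0])*.004
        for (r0,z0),(r1,z1) in zip(prof,prof[1:]):
            P,Q=[np.array([p[0],p[1],tip])+e*r+[0,0,z] for r,z in((r0,z0),(r1,z1))]
            out.append(np.array([P+n,P-n,Q-n,Q+n]))
    return out
S=8
def mask(d,polys,box):
    x,y,w,h=box; m=np.zeros((h*S,w*S),np.uint8)
    for q in polys:
        uv=np.array([proj(d,v) for v in q]); uv=((uv+.5-[x,y])*S).astype(np.int32); cv2.fillConvexPoly(m,uv,1)
    return cv2.resize(m.astype(np.float32),(w,h),interpolation=cv2.INTER_AREA)
def feat(d,box):
    x,y,w,h=box; im=d['pixels'][y:y+h,x:x+w].astype(np.float32)
    sat=im.max(2)-im.min(2); v=im.mean(2)
    return np.clip(1-sat/45,0,1)*np.exp(-((v-150)/45)**2)
def score(d,box,p,tip,yaw,F):
    m=mask(d,strips(p,tip,yaw),box); return np.corrcoef(m.ravel(),F.ravel())[0,1]
def fit(d,box,p0,tip,rng=.006):
    F=feat(d,box); B=[]
    for dx in np.arange(-rng,rng+1e-6,.002):
      for dy in np.arange(-rng,rng+1e-6,.002):
        for a in np.arange(0,90,5): B.append((score(d,box,(p0[0]+dx,p0[1]+dy),tip,np.radians(a),F),p0[0]+dx,p0[1]+dy,a))
    B.sort(reverse=True); return B
E
python3 - <<'E'
from fit import *
t,s=load('top0'),load('scene0')
for d,b in((t,(393,165,32,28)),(s,(254,144,26,28))):
    for q in fit(d,b,(.617,-.199),.008)[:6]: print(np.round(q,4))
# machine box
for d,n,b in((t,'t',(195,180,110,105)),(s,'s',(330,170,100,80))):
    x,y,w,h=b; im=d['pixels'][y:y+h,x:x+w].astype(float)
    F=(im[...,0]>150).astype(np.float32)
    def box(p):
        c,s_=np.cos(p[2]),np.sin(p[2]); pts=[]
        for z in(0,.076):
            for i in(-.095,.095):
                for j in(-.085,.085): pts.append(proj(d,[p[0]+c*i-s_*j,p[1]+s_*i+c*j,z]))
        hull=cv2.convexHull(((np.array(pts)+.5-[x,y])*S).astype(np.float32)).astype(np.int32)
        m=np.zeros((h*S,w*S),np.uint8); cv2.fillConvexPoly(m,hull,1); return cv2.resize(m.astype(np.float32),(w,h),interpolation=cv2.INTER_AREA)
    f=lambda p:-np.corrcoef(box([p[0]/100,p[1]/100,p[2]/20]).ravel(),F.ravel())[0,1]
    for y0 in(0,.1,-.1):
        r=minimize(f,[50,19,y0*20],method='Nelder-Mead',options=dict(initial_simplex=np.array([[50,19,y0*20],[51,19,y0*20],[50,20,y0*20],[50,19,y0*20+1]]))); print(n,r.x/[100,100,20],r.fun)
E
```

```text
[ 0.8434  0.617  -0.199  45.    ]
[ 0.8354  0.619  -0.199  45.    ]
[ 0.8168  0.619  -0.199  50.    ]
[ 0.8079  0.617  -0.199  50.    ]
[ 0.7893  0.619  -0.197  50.    ]
[ 0.7865  0.619  -0.197  45.    ]
[ 0.5131  0.623  -0.201  10.    ]
[ 0.5122  0.623  -0.201   5.    ]
[ 0.5078  0.623  -0.199  10.    ]
[ 0.5044  0.621  -0.203  10.    ]
[ 0.4986  0.621  -0.201  10.    ]
[ 0.4962  0.621  -0.203   5.    ]
t [0.49827895 0.19024708 0.16084975] -0.9370622281480393
t [0.49802597 0.19152395 0.16709655] -0.9367563645458333
t [0.49808797 0.19164915 0.15420839] -0.9370379899128378
s [0.49037833 0.19213284 0.21177702] -0.8934261104452196
s [0.49006198 0.19216519 0.20653997] -0.8932192332825953
s [0.4915908  0.19284567 0.20896401] -0.8935815186716973
```

```bash
cat >> h.py <<'E'
from scipy.spatial.transform import Rotation as Rn
def downrot(yaw_y):  # tool down, y axis at given angle (deg)
    a=np.radians(yaw_y); y=np.array([np.cos(a),np.sin(a),0]); z=np.array([0,0,-1.]); return np.column_stack([np.cross(y,z),y,z])
def go(pos,yaw_y):
    s=read_state(); R=s['tcp_rot']; sh=R.T@(np.array(pos)-s['tcp_pos'])/.2
    rv=Rn.from_matrix(R.T@downrot(yaw_y)).as_rotvec()/(np.pi/2)
    print('shift',np.round(sh,3),'turn',np.round(rv,4),'t',round(s['time'],2),'tcp',np.round(s['tcp_pos'],4),'yaw',np.round(np.degrees(np.arctan2(R[1,1],R[0,1])),1),'F',np.round(s['ft_force'],1),'op',round(s['opening'],3),'grip',round(s['grip_force'],1))
E
python3 - <<'E'
from h import *
t,s=load('top0'),load('scene0')
for n,a,b in(('blue',(447,160),(241,146)),('yellow',(450,203),(263,131)),('jar',(402,224),(294,158)),('oil',(502,164),(226,116))):
    print(n,tri((t,*a),(s,*b)))
print('feet',at_z(t,435,170,.02),at_z(t,437,209,.02))
E
```

```text
blue (array([ 0.65714921, -0.28715773,  0.13386437]), [np.float64(0.0028881115521759465), np.float64(0.0028881115521761135)])
yellow (array([ 0.55394719, -0.28752857,  0.14016856]), [np.float64(0.00020905835128003526), np.float64(0.00020905835128009356)])
jar (array([ 0.51142066, -0.18874093,  0.04900172]), [np.float64(0.00426132058292287), np.float64(0.004261320582922967)])
oil (array([ 0.63074426, -0.38889454,  0.19622597]), [np.float64(0.0033768553147661955), np.float64(0.0033768553147660446)])
feet [ 0.65988532 -0.2949507   0.02      ] [ 0.55465606 -0.29350852  0.02      ]
```

Emit:
send_rows(motion=[[[0.2,0,-0.3,0,0,-0.2],[1,-0.45,-0.5,0,0,-1],[1,-0.45,-0.5,0,0,-1],[1,-0.45,-0.5,0,0,-1],[1,-0.45,-0.5,0,0,-1],[1,-0.45,-0.5,0,0,-1],[1,-0.45,-0.5,0,0,-1],[1,-0.45,-0.5,0,0,-1],[1,-0.45,-0.5,0,0,-1],[1,-0.45,-0.5,0,0,-1]]], claw=0.9)

```text
time: 1.35
tcp_pos: [0.3646, -0.4394, 0.3309]
tcp_rot: [[-0.328, 0.945, -0.0], [0.945, 0.328, 0.001], [0.001, -0.0, -1.0]]
ft_force: [0.3, 0.1, -0.1]
opening: 0.902
grip_force: 0.0
```

```bash
python3 -c "
from h import *
go((.6178,-.199,.3),46)"
```

```text
shift [0.72  1.591 0.155] turn [-0.     -0.0004 -0.2984] t 1.35 tcp [ 0.3646 -0.4394  0.3309] yaw 19.1 F [ 0.3  0.1 -0.1] op 0.902 grip 0.0
```

Emit:
send_rows(motion=[[[0.36,0.8,0,0,0,-0.298],[0.36,0.8,0,0,0,-0.298],[0.36,0.8,0,0,0,-0.298],[0.36,0.8,0,0,0,-0.298]]])

```text
time: 1.85
tcp_pos: [0.4941, -0.3166, 0.3309]
tcp_rot: [[-0.721, 0.693, 0.0], [0.693, 0.721, 0.001], [0.001, 0.001, -1.0]]
ft_force: [-1.0, 0.0, -0.3]
opening: 0.902
grip_force: 0.0
```

```bash
python3 -c "
from h import *
go((.6178,-.199,.25),46)"
```

```text
shift [-0.039  0.852  0.405] turn [ 0.0004 -0.0003  0.0018] t 1.85 tcp [ 0.4941 -0.3166  0.3309] yaw 46.2 F [-1.   0.  -0.3] op 0.902 grip 0.0
```

Emit:
send_rows(motion=[[[-0.04,0.85,0.2,0,0,0],[-0.04,0.85,0.3,0,0,0],[-0.04,0.85,0.4,0,0,0],[-0.04,0.85,0.4,0,0,0],[-0.04,0.85,0.4,0,0,0],[-0.04,0.85,0.4,0,0,0]]])

```text
time: 2.6
tcp_pos: [0.6157, -0.2038, 0.2526]
tcp_rot: [[-0.718, 0.696, 0.001], [0.696, 0.718, -0.001], [-0.002, 0.0, -1.0]]
ft_force: [-0.5, -1.6, 0.5]
opening: 0.9
grip_force: 0.0
```

```bash
python3 -c "
from h import *
go((.6178,-.199,.089),46)
snap('top','top1');snap('scene','scene1')
from crop import *
comp('pics/c2.png',[('top1',360,140,120,90),('scene1',230,90,100,75),('top1',375,160,60,45),('scene1',240,130,60,45)])"
```

```text
shift [0.01  0.024 0.818] turn [ 0.0002  0.0011 -0.0013] t 2.6 tcp [ 0.6157 -0.2038  0.2526] yaw 45.9 F [-0.5 -1.6  0.5] op 0.9 grip 0.0
```

View pics/c2.png

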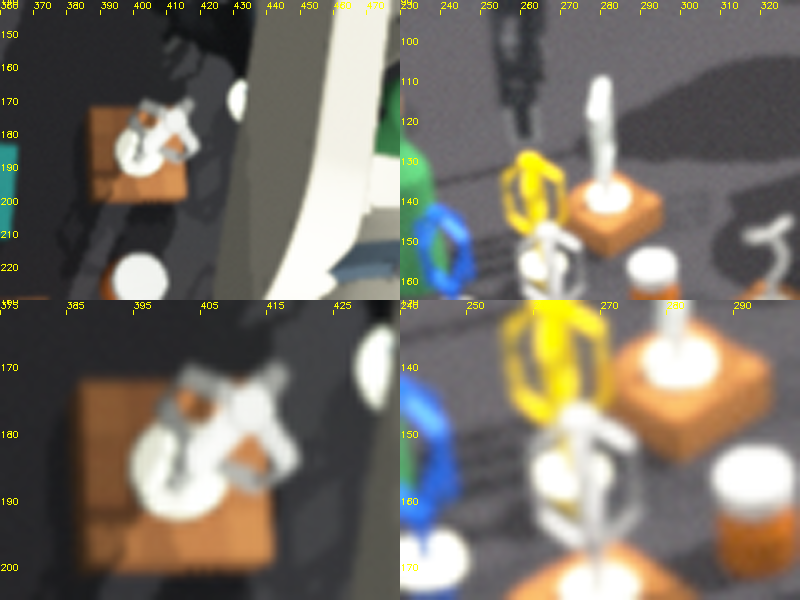

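```bash
python3 -c "
from h import *
t,s=load('top1'),load('scene1')
p=read_state()['tcp_pos'];print(p,proj(t,p),proj(s,p),proj(t,p+[0,0,.1]))
for k in(.052,-.052):
  q=p+np.array([.695,.719,0])*k; print(proj(t,q),proj(s,q))
im=cv2.resize(cv2.imread('pics/top1.png'),(800,500));cv2.imwrite('pics/t1.png',im)"
```

```text
[ 0.6157219  -0.20362324  0.25264976] (np.float64(426.3543867257353), np.float64(166.90777394417634)) (np.float64(261.6892402863073), np.float64(120.35576264365014)) (np.float64(441.36045575918973), np.float64(154.75729257644468))
(np.float64(407.72596166982015), np.float64(150.42310321132433)) (np.float64(260.65979707817013), np.float64(129.95527333400594))
(np.float64(445.19979543954554), np.float64(183.58445791186023)) (np.float64(262.6610012552593), np.float64(111.29413618753388))
```

View pics/t1.png

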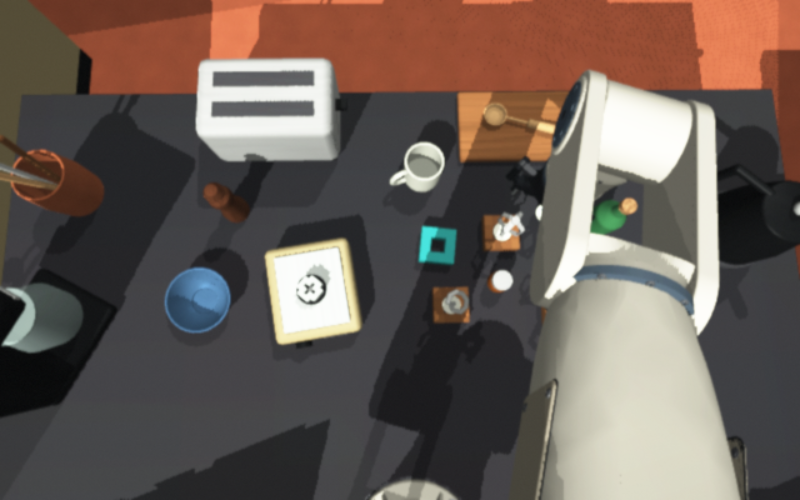

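The arm hides part of the top view, but the projected TCP matches the fingers: scene (262,120), with the near finger at about (420,140) in top. I'll go down now.

Emit:
send_rows(motion=[[[0.01,0.024,0.2,0,0,0],[0.01,0.024,0.4,0,0,0],[0.01,0.024,0.55,0,0,0],[0.01,0.024,0.65,0,0,0],[0.01,0.024,0.75,0,0,0],[0.01,0.024,0.81,0,0,0],[0.01,0.024,0.81,0,0,0],[0.01,0.024,0.81,0,0,0]]])

```text
time: 3.7
tcp_pos: [0.6185, -0.1976, 0.09]
tcp_rot: [[-0.719, 0.695, 0.001], [0.695, 0.719, -0.0], [-0.001, 0.001, -1.0]]
ft_force: [-0.7, 0.8, 0.1]
opening: 0.9
grip_force: 0.0
```

```bash
python3 -c "
from h import *
go((.6178,-.199,.089),46)"
```

```text
shift [-0.003 -0.007  0.005] turn [0.0003 0.0007 0.    ] t 3.7 tcp [ 0.6185 -0.1976  0.09  ] yaw 46.0 F [-0.7  0.8  0.1] op 0.9 grip 0.0
```

Emit:
send_rows(motion=[[[0,0,0,0,0,0],[0,0,0,0,0,0],[0,0,0,0,0,0],[0,0,0,0,0,0],[0,0,0,0,0,0],[0,0,0,0,0,0]]], claw=0.4, newtons=60)

```text
time: 4.45
tcp_pos: [0.6182, -0.1978, 0.0903]
tcp_rot: [[-0.719, 0.695, 0.001], [0.695, 0.719, -0.001], [-0.001, 0.0, -1.0]]
ft_force: [-2.2, -0.7, 5.8]
opening: 0.582
grip_force: 61.2
```

Emit:
send_rows(motion=[[[0,0,-0.1,0,0,0],[0,0,-0.25,0,0,0],[0,0,-0.45,0,0,0],[0,0,-0.65,0,0,0],[0,0,-0.85,0,0,0],[0,0,-0.9,0,0,0],[0,0,-0.9,0,0,0],[0,0,-0.9,0,0,0]]], claw=0.3)

```text
time: 5.45
tcp_pos: [0.617, -0.1971, 0.2676]
tcp_rot: [[-0.719, 0.695, -0.003], [0.695, 0.719, 0.001], [0.002, -0.001, -1.0]]
ft_force: [-0.3, 0.2, -2.1]
opening: 0.583
grip_force: 62.4
```

```bash
python3 -c "
from h import *
go((.4985,.1915,.27),49)"
```

```text
shift [ 1.776  0.986 -0.009] turn [-0.0007 -0.0016 -0.0333] t 5.45 tcp [ 0.617  -0.1971  0.2676] yaw 46.0 F [-0.3  0.2 -2.1] op 0.583 grip 62.4
```

Emit:
send_rows(motion=[[[0.2,0.1,0,0,0,0],[0.88,0.49,0,0,0,-0.02],[0.88,0.49,0,0,0,-0.02],[0.88,0.49,0,0,0,-0.02],[0.88,0.49,0,0,0,-0.02]]])

```text
time: 6.08
tcp_pos: [0.558, -0.0027, 0.2679]
tcp_rot: [[-0.743, 0.67, -0.003], [0.67, 0.743, 0.0], [0.002, -0.001, -1.0]]
ft_force: [-0.1, -0.6, -1.1]
opening: 0.578
grip_force: 62.4
```

```bash
python3 -c "
from h import *
go((.4985,.1915,.21),49)"
```

```text
shift [0.87  0.522 0.291] turn [-0.0009 -0.0014 -0.0114] t 6.08 tcp [ 0.558  -0.0027  0.2679] yaw 48.0 F [-0.1 -0.6 -1.1] op 0.578 grip 62.4
```

```bash
sed -i "s/load('top0'),load('scene0')/load('top2'),load('scene2')/; s/^for n,a,b.*//; s/^    x,r=tri.*//; /^print('collar/d; /^print('head/d" m.py
python3 - <<'E'
from crop import *
t=snap('top','top2');s=snap('scene','scene2')
p=read_state()['tcp_pos']; c=p-[0,0,.081-.022]; print(proj(t,c),proj(s,c))
u,v=map(int,proj(t,c));a,b=map(int,proj(s,c))
comp('pics/c3.png',[('top2',u-40,v-30,80,60),('scene2',a-30,b-30,60,45),('top2',226,215,40,30),('scene2',350,180,60,45)])
E
python3 m.py
```

```text
(np.float64(331.2811230992629), np.float64(198.0994657540688)) (np.float64(320.2165696018273), np.float64(149.47244196505284))
hub@.104 [0.49853561 0.18976028 0.104     ]
[0.49853561 0.18976028 0.104     ]
[8.55099e+01 5.00000e+01 1.00000e-03 3.00000e-03]
[8.52637e+01 5.00000e+01 2.00000e-03 3.00000e-03]
[8.51085e+01 4.75000e+01 1.00000e-03 3.00000e-03]
[8.48874e+01 5.25000e+01 1.00000e-03 3.00000e-03]
[8.48736e+01 5.00000e+01 1.00000e-03 2.00000e-03]
[8.48302e+01 4.75000e+01 2.00000e-03 3.00000e-03]
```

View pics/c3.png

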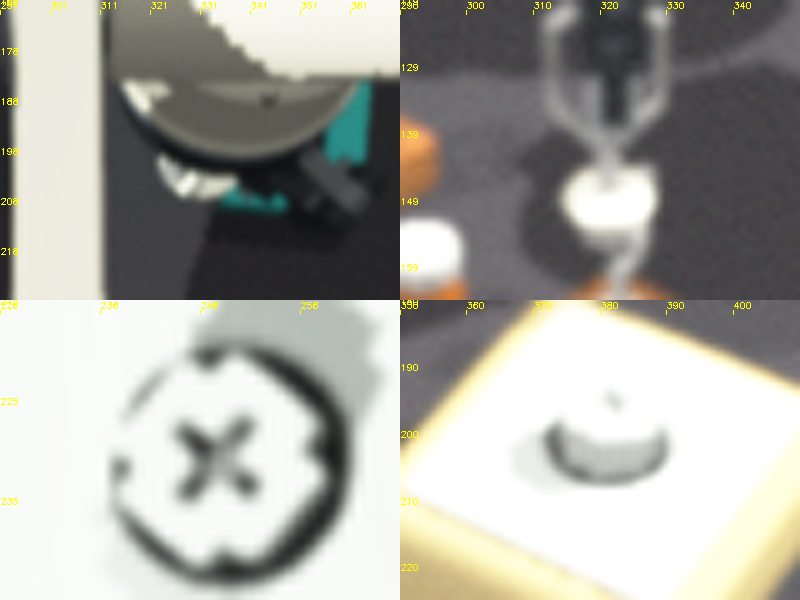

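The hub cross is now clear in top, centred at about (247.2,230.4). Arms and rim notches give an angle of about 49.5°, so the hub is at about (0.4998, 0.1925). The beater hangs upright in the fingers, collar at scene (321,148) against (320,149) predicted.

```bash
python3 -c "
from h import *
go((.4996,.1925,.205),49.5)"
```

```text
shift [0.882 0.532 0.317] turn [-0.0008 -0.0006 -0.0183] t 6.17 tcp [ 0.559  -0.0048  0.2683] yaw 47.9 F [ 0.9  0.5 -1.8] op 0.577 grip 62.4
```

Emit:
send_rows(motion=[[[0.25,0.15,0,0,0,-0.01],[0.88,0.53,0,0,0,-0.018],[0.88,0.53,0,0,0,-0.018],[0.88,0.53,0.1,0,0,-0.018],[0.88,0.53,0.2,0,0,-0.018],[0.88,0.53,0.3,0,0,-0.018],[0.88,0.53,0.31,0,0,-0.018],[0.88,0.53,0.31,0,0,-0.018],[0.88,0.53,0.31,0,0,-0.018]]])

```text
time: 7.3
tcp_pos: [0.5009, 0.1919, 0.2081]
tcp_rot: [[-0.759, 0.651, 0.001], [0.651, 0.759, 0.0], [-0.001, 0.001, -1.0]]
ft_force: [-0.2, -1.7, -1.2]
opening: 0.58
grip_force: 62.6
```

Run:
```python
from crop import *
go((.4998,.1925,.192),49.5)
t=snap('top','top3');s=snap('scene','scene3')
p=read_state()['tcp_pos']
for z in(-.081,-.059,-.053): print(z,proj(t,p+[0,0,z]),proj(s,p+[0,0,z]))
print(proj(s,(.4998,.1925,.104)),proj(s,(.4998,.1925,.076)))
comp('pics/c4.png',[('top3',220,205,60,45),('scene3',340,150,80,60),('top3',200,180,100,75),('scene3',360,175,40,30)])
```

```text
shift [ 0.006 -0.001  0.08 ] turn [ 0.0007  0.0004 -0.0013] t 7.3 tcp [0.5009 0.1919 0.2081] yaw 49.4 F [-0.2 -1.7 -1.2] op 0.58 grip 62.6
-0.081 (np.float64(245.77447588357867), np.float64(229.38929687437434)) (np.float64(381.45226664692586), np.float64(189.68939342053127))
-0.059 (np.float64(244.29001971000815), np.float64(228.65446210692113)) (np.float64(382.1049502959573), np.float64(184.28164288070818))
-0.053 (np.float64(243.87317415333078), np.float64(228.44811542376635)) (np.float64(382.28575509875697), np.float64(182.78360126224035))
(np.float64(381.0856036555702), np.float64(195.1349859353654)) (np.float64(380.2931860748461), np.float64(201.6642302077275))
```

View pics/c4.png

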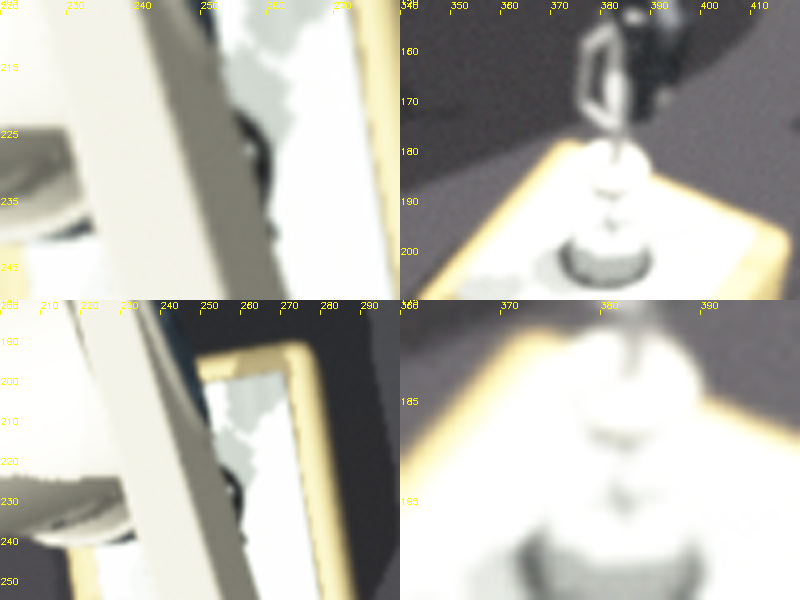

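Only the scene view shows the fit here. The stem at u≈382.5 and hub at u≈380.7 both match their projections within 1 px, so I'll descend gently and watch the force.

Emit:
send_rows(motion=[[[0.006,0,0.04,0,0,0],[0.006,0,0.08,0,0,0],[0.006,0,0.1,0,0,0],[0.006,0,0.12,0,0,0],[0.006,0,0.14,0,0,0],[0.006,0,0.14,0,0,0],[0.006,0,0.14,0,0,0]]])

```text
time: 8.28
tcp_pos: [0.4996, 0.1931, 0.1794]
tcp_rot: [[-0.759, 0.651, 0.001], [0.651, 0.759, 0.001], [-0.0, 0.001, -1.0]]
ft_force: [2.8, 2.5, -2.8]
opening: 0.585
grip_force: 62.5
```

```bash
python3 -c "
from h import *
go((.4998,.1925,.163),49.5)"
```

```text
shift [-0.003 -0.002  0.082] turn [ 0.0006  0.0001 -0.0009] t 8.28 tcp [0.4996 0.1931 0.1794] yaw 49.4 F [ 2.8  2.5 -2.8] op 0.585 grip 62.5
```

Emit:
send_rows(motion=[[[0,0,0.01,0,0,0],[0,0,0.02,0,0,0],[0,0,0.02,0,0,0],[0,0,0.02,0,0,0]]])

```text
time: 8.78
tcp_pos: [0.4995, 0.1931, 0.1754]
tcp_rot: [[-0.76, 0.651, 0.001], [0.651, 0.76, 0.0], [-0.0, 0.001, -1.0]]
ft_force: [2.7, 3.7, -2.9]
opening: 0.579
grip_force: 62.5
```

Emit:
send_rows(motion=[[[0,0.003,0.01,0,0,0],[0,0.004,0.02,0,0,0],[0,0.004,0.03,0,0,0],[0,0.004,0.04,0,0,0],[0,0.004,0.05,0,0,0],[0,0.004,0.06,0,0,0],[0,0.004,0.06,0,0,0],[0,0.004,0.06,0,0,0]]])

```text
time: 9.78
tcp_pos: [0.4999, 0.1933, 0.1642]
tcp_rot: [[-0.76, 0.65, 0.0], [0.65, 0.76, -0.0], [-0.0, 0.0, -1.0]]
ft_force: [-1.3, -1.2, 12.7]
opening: 0.582
grip_force: 64.3
```

Emit:
send_rows(motion=[[[0,0,0.005,0,0,0],[0,0,0.01,0,0,0],[0,0,0.01,0,0,0],[0,0,0.01,0,0,0]]])

```text
time: 10.28
tcp_pos: [0.5002, 0.1932, 0.1639]
tcp_rot: [[-0.76, 0.65, 0.001], [0.65, 0.76, -0.0], [-0.001, 0.001, -1.0]]
ft_force: [-7.0, -3.9, 30.3]
opening: 0.582
grip_force: 66.2
```

Emit:
send_rows(motion=[[[0,0,-0.003,0,0,0],[0,0,-0.003,0,0,0],[0,0,-0.003,0,0,0],[0,0,-0.003,0,0,0]]])

```text
time: 10.78
tcp_pos: [0.5001, 0.1933, 0.164]
tcp_rot: [[-0.76, 0.65, 0.001], [0.65, 0.76, -0.0], [-0.001, 0.001, -1.0]]
ft_force: [-5.0, -3.3, 25.4]
opening: 0.582
grip_force: 65.3
```

Run:
```python
from crop import *
snap('scene','scene4'); s=read_state(); print(s['time'],s['tcp_pos'],s['ft_force'],s['moment'],s['grip_force'])
comp('pics/c5.png',[('scene4',340,150,80,60),('scene4',360,175,40,30),('scene4',300,100,160,120),('scene0',360,175,40,30)])
```

```text
10.825 [0.5000781  0.19325325 0.1639767 ] [-6.18612646 -3.73789172 25.01794179] [-0.52450504  1.07466171  0.00416982] 65.32010349095799
```

View pics/c5.png

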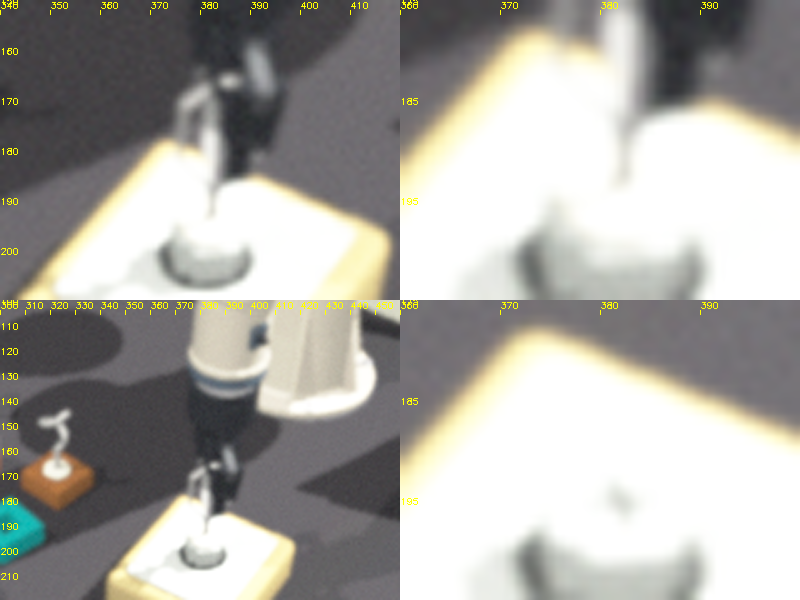

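The collar sits on the hub at scene (381,196), no gap is visible, and the push is steady at 25 N.

```bash
python3 -c "
from h import *
print(job_done())"
```

```text
the job is handed in; nothing more can be done
None
```

The beater is meshed in the drive socket and pressed fully home, still held upright in the fingers at about 25 N; I handed the job in at about 11 s, but no verdict was returned.

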